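# Fetch the red stamp from the blue-lidded compartment

## Task

The red-handled rubber stamp is kept in the compartment with the blue lid: open that lid only, leaving the other three shut, and lift the stamp out. Its handle is brittle, so grip it lightly, and set it down gently, upright with its rubber face fully on the felt of the open ink pad. Do not disturb the other things on the table.

Things in the scene. Friction and masses are not known exactly. Their poses are not given: they have to be found in the camera images.
- red_stamp: rubber stamp, 27x34x77 mm, 60 g: red round handle (27 mm across at 55 to 77 mm up) on a wooden block 18x34x22 mm. Origin: centre of the rubber face underneath; z up the handle. Starts upright in the blue-lidded compartment. The handle cracks if squeezed with over 50 N from each side (100 N over both fingers); 20 N a side is plenty. Over 30 N onto the pad, or a drop of over 12 mm, spoils it.
- ink_pad: open ink pad: blue tin 86x120 mm, fixed to the table; origin at the centre of its underside on the table. Its felt is the whole flat top of the tin, 11 mm above the origin, about 79 mm along x and 118 mm along y. Its lid is hinged along the +x side and stands open, leaning back a little, up to 92 mm above the table.
- organiser: wooden base board of the organiser, 130x376x8 mm, fixed to the table; origin at the centre of its underside; x points away from the robot across the row, y along the row. The four compartments stand side by side on it, 92 mm apart along y, in any order.
- bin_blue: the compartment with the blue lid: grey open plastic tray 116 mm deep (x), 88 mm wide (y), 34 mm high with 3 mm walls and floor, fixed on the organiser; origin at the centre of its underside (8 mm above the table); x points away from the robot.
- lid_blue (a joint): angle of the blue lid in rad: 0 shut, grows as it is lifted, stop at 1.9. The lid is a hood 62 mm high over the tray (its flat top 96 mm above the tray's underside), hinged along the tray's far top edge; it weighs 120 g and its hinge is free: let go below 0.75 rad it falls shut; beyond 1.15 rad it falls fully open onto the stop and stays there.
- lid_blue_handle (a point): middle of the round steel bar handle on top of the blue lid: bar 10 mm thick and 52 mm long along y, on two posts, its centre 36 mm above the hood's top, 24 mm behind its front edge. It can be pinched from above, fingers in front of and behind the bar, and turns between the pads while the lid swings.
- lid_blue_hinge (a point): point on the hinge axis of the blue lid, at the middle of its width; the axis runs along the row (y of the organiser), 94 mm behind and 98 mm below the handle when shut.
- bin_yellow: the compartment with the yellow lid: grey open plastic tray 116 mm deep (x), 88 mm wide (y), 34 mm high with 3 mm walls and floor, fixed on the organiser; origin at the centre of its underside (8 mm above the table); x points away from the robot.
- lid_yellow (a joint): angle of the yellow lid in rad: 0 shut, grows as it is lifted, stop at 1.9. The lid is a hood 62 mm high over the tray (its flat top 96 mm above the tray's underside), hinged along the tray's far top edge; it weighs 120 g and its hinge is free: let go below 0.75 rad it falls shut; beyond 1.15 rad it falls fully open onto the stop and stays there.
- lid_yellow_handle (a point): middle of the round steel bar handle on top of the yellow lid: bar 10 mm thick and 52 mm long along y, on two posts, its centre 36 mm above the hood's top, 24 mm behind its front edge. It can be pinched from above, fingers in front of and behind the bar, and turns between the pads while the lid swings.
- lid_yellow_hinge (a point): point on the hinge axis of the yellow lid, at the middle of its width; the axis runs along the row (y of the organiser), 94 mm behind and 98 mm below the handle when shut.
- bin_green: the compartment with the green lid: grey open plastic tray 116 mm deep (x), 88 mm wide (y), 34 mm high with 3 mm walls and floor, fixed on the organiser; origin at the centre of its underside (8 mm above the table); x points away from the robot.
- lid_green (a joint): angle of the green lid in rad: 0 shut, grows as it is lifted, stop at 1.9. The lid is a hood 62 mm high over the tray (its flat top 96 mm above the tray's underside), hinged along the tray's far top edge; it weighs 120 g and its hinge is free: let go below 0.75 rad it falls shut; beyond 1.15 rad it falls fully open onto the stop and stays there.
- lid_green_handle (a point): middle of the round steel bar handle on top of the green lid: bar 10 mm thick and 52 mm long along y, on two posts, its centre 36 mm above the hood's top, 24 mm behind its front edge. It can be pinched from above, fingers in front of and behind the bar, and turns between the pads while the lid swings.
- lid_green_hinge (a point): point on the hinge axis of the green lid, at the middle of its width; the axis runs along the row (y of the organiser), 94 mm behind and 98 mm below the handle when shut.
- bin_white: the compartment with the white lid: grey open plastic tray 116 mm deep (x), 88 mm wide (y), 34 mm high with 3 mm walls and floor, fixed on the organiser; origin at the centre of its underside (8 mm above the table); x points away from the robot.
- lid_white (a joint): angle of the white lid in rad: 0 shut, grows as it is lifted, stop at 1.9. The lid is a hood 62 mm high over the tray (its flat top 96 mm above the tray's underside), hinged along the tray's far top edge; it weighs 120 g and its hinge is free: let go below 0.75 rad it falls shut; beyond 1.15 rad it falls fully open onto the stop and stays there.
- lid_white_handle (a point): middle of the round steel bar handle on top of the white lid: bar 10 mm thick and 52 mm long along y, on two posts, its centre 36 mm above the hood's top, 24 mm behind its front edge. It can be pinched from above, fingers in front of and behind the bar, and turns between the pads while the lid swings.
- lid_white_hinge (a point): point on the hinge axis of the white lid, at the middle of its width; the axis runs along the row (y of the organiser), 94 mm behind and 98 mm below the handle when shut.
- label_roll: white roll of labels standing on end, 66x66x40 mm, bystander; origin at the centre of its underside.
- moistener: round blue dish with a sponge, 72x72x30 mm, bystander; origin at the centre of its underside.

How it is judged:
On the way, in this order (a step that is already met when the one before it is completed fails the run):
1. the blue lid is opened (more than 1.2 rad) (value of joint lid_blue above 1.2 rad), for 0.2 s.
2. the red stamp is lifted out of its compartment (underside more than 55 mm above the table) (height (world z) of red_stamp above 0.055 m), for 0.2 s.
At the end, for the whole second after the job is handed in: The red stamp stands upright (within 0.1 rad) at rest on the felt of the ink pad, its centre within 26 mm of the pad's centre along the pad's x and within 38 mm along its y, and the yellow, green and white lids are shut (below 0.05 rad). The blue lid may stay open (x of red_stamp in the frame of ink_pad between -0.026 and 0.026 m and y of red_stamp in the frame of ink_pad between -0.038 and 0.038 m and z of red_stamp in the frame of ink_pad between 0.007 and 0.015 m and angle between red_stamp's own z axis and vertical below 0.1 rad and linear speed of red_stamp below 0.02 m/s and value of joint each of lid_yellow, lid_green, lid_white below 0.05 rad); the robot touches nothing.
It fails at once if a lid other than the blue one is opened (more than 0.15 rad) (value of joint any of lid_yellow, lid_green, lid_white above 0.15 rad).
It fails at once if the red stamp is squeezed with more than 100 N, summed over both fingers (contact force between the fingers and red_stamp above 100 N).
It fails at once if the red stamp is pressed on the ink pad with more than 30 N (contact force between red_stamp and ink_pad above 30 N).
It fails at once if the red stamp is dropped (moves faster than 0.5 m/s with no finger holding it: a fall of more than about 12 mm) (linear speed of red_stamp above 0.5 m/s and contact force between the fingers and red_stamp below 0.1 N).
It fails at once if a bystander is moved more than 30 mm (distance of any of label_roll, moistener from where it was at the start of the episode above 0.03 m).
It also fails if it takes over 58 s, if anything falls off the work surface, if the arm or the gripper's body presses on something with over 40 N, if the wrist force passes 120 N, or if a joint passes its speed limit or range.

## Robot

A 6-joint arm with a two-finger parallel gripper is mounted at the origin on a cart in front of the work surface, level with it; the furniture and walls round the work are solid. World frame = base frame: x ahead of the robot, y to its left, z up, the work surface at z = 0. Lengths are in m, angles in rad, forces in N, time in s.
With the tool pointing down it reaches from about 0.275 to 0.75 m from the base axis. Payload 10.2 kg.
Tool frame: the origin (TCP) lies at the very end of the fingers, on their centre line; the grasp point (between the pads) lies 19 mm behind it; y points along the fingers, z is the direction in which the jaws open and shut, and the axes are right-handed (so a half turn about y gives the same grasp; the last joint's range is limited). The gripper opens to 85 mm and grips with 20 to 120 N. Pads are 22 mm wide; open, the fingers measure 114 mm over their backs; the gripper's body (76 mm by 85 mm) begins 54 mm behind the grasp point. The pads swing forward as they close: fully open they stand 13 mm farther back than shut.
Start: joints at [-1.535, 0.313, 1.498, -0, 1.331, -0.223], TCP at [0.134, -0.508, 0.231] pointing down, gripper open.
Joint ranges: [-2.94, 2.94], [-0.97, 2.17], [0.19, 2.56], [-1.23, 4.37], [0.02, 3.11], [-2.88, 2.88]. Speed limits (rad/s): [2.39, 2.39, 3.01, 3.14, 3.14, 3.14].

## Interface

Orientations are given as a unit quaternion [x, y, z, w].
In Python, from rig import r gives the robot as it stands.
- The arm moves only by the tool servo_tool, never from a script. Its argument "targets" is one flat list of numbers, 5 for each row, row after row: the shift along the tool's x, y, z scaled (see below), then the turn about the tool's y scaled (see below), then the opening, from -1 (shut) to 1 (fully open), so that 0 is half open. In form: [dx, dy, dz, roll, claw, dx, dy, dz, roll, claw, ...]. A call has 1 to 12 rows; each row is the pose to reach, as a shift and turn from the pose commanded when the call began, along the tool's axes at that moment; what a row does not reach only later rows make up. The controller multiplies each number of a shift by 0.8 m and each number of a turn by 2 rad. A row lasts 1/12 s, in which the tool goes at most 41.7 mm and 7.16 degrees, less where a joint would pass 70% of its speed; a pose out of reach is approached as far as the arm can. A call with a number of a shift or a turn outside -1 to 1 is refused whole. A call with a gripper value outside its range is refused whole. The fingers move at their own pace and stop on an object; the grip force is fixed at half the most. Time passes only in rows, so rows that repeat a pose let the fingers close. It gives the time, the measured TCP pose, the force and the opening at its end, in the units of the state.
- r.get_state(): the state, without advancing time (a new reading comes with each control period).
- r.camera(name): name is "scene" or "top" or "wrist"; returns a dict with "img" (400x640x3 uint8, red, green, blue), "intrinsics" (3x3 intrinsics, pixels), "dist" ([k1, k2, p1, p2, k3] as OpenCV has them; the pictures are not rectified), "R" (3x3) and "t" (3): a world point X has camera coordinates R X + t; the wrist camera has in their place "tool_from_camera" (4x4, takes a point from camera to tool coordinates, whose origin is the TCP and whose axes are the tool frame's). Camera axes: x right, y down, z forward; pixel columns grow to the right and rows downward; lengths in m; the calibration is good to about 2 mm. A picture is of the moment at which its call begins: read the wrist's pose just before it. There is no depth.
- r.job_done(): hands the job in, once; it reports no verdict.
The state is a dict: "t": time; "joint_positions": joint angles; "joint_velocities": joint speeds; "joint_torque": joint torques, N m; "ee_pos": TCP position; "orientation": TCP orientation; "wrist_force": force on the tool from outside, world axes, zero at the start; "moment": the same for the moment, N m; "width": opening from 0.0 (shut) to 1.0 (fully open).
Only numpy, scipy, OpenCV 4.12 (cv2) and the standard library are available. Lean on these libraries where they do the work, as an engineer would, in place of code of your own. Each camera call takes 0.05 s, during which the arm holds its last target. There are 200 camera calls.

## Working session

There is one attempt and no reset: what is moved stays moved. The work goes in short steps, Python scripts to look and compute and a tool call to move; the robot and the scene stay as the last step left them, time stands still between calls to the robot, and variables do not carry over. Pictures are saved under pics/ and viewed, about 8 in all and at most 12, crops included, and the job is handed in when it is done.

Besides the shell and the picture viewer there is one more tool, called after "Emit:" as name(argument=value, ...) on one line, values as JSON. servo_tool: Moves the arm, as the interface text tells. Its arguments: {"type":"object","properties":{"targets":{"type":"array","items":{"type":"number","minimum":-1,"maximum":1}}},"required":["targets"]}

```bash
mkdir -p pics; ls; cat > h.py <<'E'
import numpy as np, cv2
from scipy.spatial.transform import Rotation as Ro
from rig import r
def save(c,n): cv2.imwrite('pics/'+n+'.png',cv2.cvtColor(c['img'],cv2.COLOR_RGB2BGR))
def ray(c,px,pose=None):
    u=cv2.undistortPoints(np.array([[px]],float),np.array(c['intrinsics']),np.array(c['dist']))[0,0]
    d=np.array([u[0],u[1],1.])
    if 'R' in c and c.get('R') is not None:
        R=np.array(c['R']);t=np.array(c['t']); return -R.T@t, R.T@d
    T=np.array(c['tool_from_camera']); W=Ro.from_quat(pose['orientation']).as_matrix()
    return W@T[:3,3]+np.array(pose['ee_pos']), W@T[:3,:3]@d
def plane(c,px,z,pose=None):
    o,d=ray(c,px,pose); return o+d*(z-o[2])/d[2]
def two(a,b):
    A=[];B=[]
    for o,d in(a,b):
        d=d/np.linalg.norm(d);P=np.eye(3)-np.outer(d,d);A.append(P);B.append(P@o)
    return np.linalg.lstsq(np.vstack(A),np.hstack(B),rcond=None)[0]
E
python3 - <<'E'
from h import *
s=r.get_state();print(s)
print(Ro.from_quat(s['orientation']).as_matrix().round(3))
for n in('scene','top'):
    c=r.camera(n);save(c,n);print(n,-np.array(c['R']).T@c['t'])
E
```

```text
pics
{'t': 0.0, 'joint_positions': array([-1.53540201e+00,  3.13462221e-01,  1.49845122e+00,  1.66031295e-05,
        1.33098048e+00, -2.23401550e-01]), 'joint_velocities': array([ 0.00173703,  0.00076801,  0.0003403 ,  0.00186321,  0.00082985,
       -0.00018621]), 'joint_torque': array([-1.36265626e-04, -4.12269866e+01, -2.59742403e+01, -2.21415885e-04,
        4.21945922e-03, -4.29869985e-06]), 'ee_pos': array([ 0.13433851, -0.50725656,  0.2307235 ]), 'orientation': array([-0.09119277,  0.70165274, -0.70073773,  0.09129049]), 'wrist_force': array([ 0.06136839, -0.70440381, -0.63807464]), 'moment': array([-0.01801832,  0.00887048, -0.03408842]), 'width': 0.998568550560764}
[[-0.967 -0.     0.256]
 [-0.256  0.001 -0.967]
 [-0.    -1.    -0.001]]
scene [-0.44259611  0.49421514  0.70327616]
top [ 0.43511873 -0.04202138  1.35777913]
```

View pics/top.png

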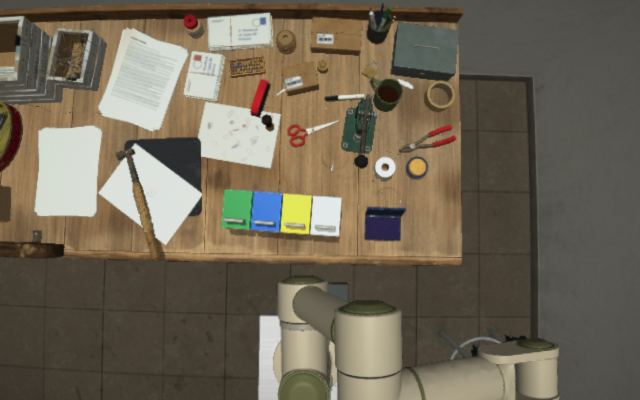

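View pics/scene.png

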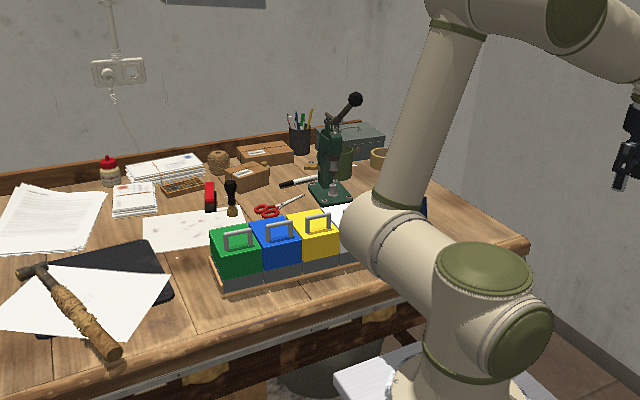

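The top view shows the row green/blue/yellow/white at about (237–326, 212), with the blue lid at (266,211) and its handle at (267,226). The ink pad is at (383,223), the label roll at (385,168) and the moistener at (417,167). The scene view confirms the lid order.

```bash
python3 - <<'E'
from h import *
c=r.camera('top');hsv=cv2.cvtColor(c['img'],cv2.COLOR_RGB2HSV);h,s,v=cv2.split(hsv)
def reg(m,box):
    x0,y0,x1,y1=box;k=np.zeros(m.shape,np.uint8);k[y0:y1,x0:x1]=m[y0:y1,x0:x1];return k
masks={'blue':((h>100)&(h<125)&(s>130)&(v>120),(240,180,290,245)),'green':((h>45)&(h<85)&(s>130),(215,180,260,240)),
'yellow':((h>22)&(h<35)&(s>150)&(v>150),(275,180,320,245)),'white':((s<40)&(v>190),(305,185,345,245)),
'pad':((h>105)&(h<135)&(s>60)&(v<140),(355,195,415,250))}
top={}
for n,(m,b) in masks.items():
    k=reg(m.astype(np.uint8),b);pts=cv2.findNonZero(k);(cx,cy),wh,a=cv2.minAreaRect(pts)
    z=.104 if n!='pad' else .011
    print(n,(cx,cy),wh,a,cv2.boundingRect(pts),plane(c,(cx,cy),z).round(4))
    bp=cv2.boxPoints(((cx,cy),wh,a))
    print([plane(c,p,z)[:2].round(3).tolist() for p in bp])
print('handle',plane(c,(267,226),.14))
roi=c['img'][175:255,210:420];cv2.imwrite('pics/crop.png',cv2.resize(roi[:,:,::-1],None,fx=3.8,fy=3.8,interpolation=cv2.INTER_CUBIC))
E
```

```text
blue (265.9517517089844, 211.07933044433594) (28.982873916625977, 37.536563873291016) 4.763641834259033 (250, 192, 32, 39) [0.4872 0.1297 0.104 ]
[[0.433, 0.178], [0.548, 0.171], [0.542, 0.082], [0.427, 0.089]]
green (237.1803436279297, 209.01637268066406) (27.885007858276367, 36.21429443359375) 5.19442892074585 (222, 190, 31, 39) [0.492  0.2189 0.104 ]
[[0.439, 0.265], [0.551, 0.259], [0.545, 0.172], [0.433, 0.179]]
yellow (295.7470397949219, 213.7882080078125) (28.147615432739258, 38.27155303955078) 4.398705005645752 (281, 194, 31, 40) [0.4805 0.0378 0.104 ]
[[0.424, 0.084], [0.542, 0.078], [0.537, -0.009], [0.419, -0.002]]
white (325.42645263671875, 215.4558563232422) (28.224313735961914, 38.57834243774414) 4.39870548248291 (310, 196, 31, 40) [ 0.4769 -0.0535  0.104 ]
[[0.421, -0.007], [0.539, -0.014], [0.534, -0.101], [0.415, -0.093]]
pad (384.5, 223.5) (31.0, 39.0) 90.0 (365, 208, 40, 32) [ 0.4567 -0.2499  0.011 ]
[[0.507, -0.185], [0.509, -0.315], [0.407, -0.315], [0.405, -0.186]]
handle [0.44124984 0.12051018 0.14      ]
```

View pics/crop.png

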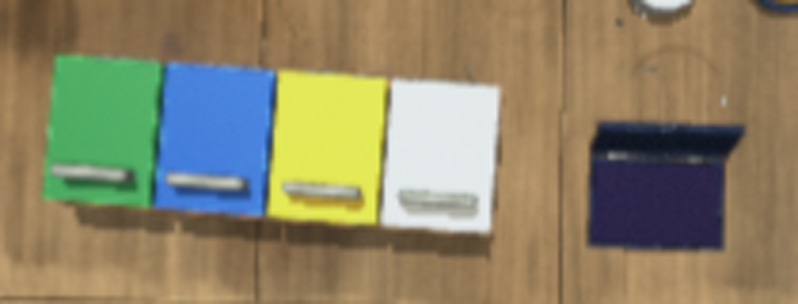

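The crop shows the blue handle at about (264,223) in full-frame pixels, and the felt spanning (365–400, 216–240). The row is yawed by about −0.06 rad, and the pad centre is about (0.441,−0.244). Next I go above the blue handle.

```bash
cat >> h.py <<'E'
def go(p,yaw):
    s=r.get_state();W=Ro.from_quat(s['orientation']).as_matrix()
    d=W.T@(np.array(p)-s['ee_pos']);zt=W[:,2];a=-(yaw-np.arctan2(zt[1],zt[0]));a=(a+np.pi)%(2*np.pi)-np.pi
    print('t',round(s['t'],2),'pos',s['ee_pos'].round(4),'F',s['wrist_force'].round(1),'w',round(s['width'],3),'j6',s['joint_positions'][5].round(2))
    print('cmd',(d/.8).round(4).tolist(),round(a/2,4),'dist',np.linalg.norm(d).round(3))
E
python3 -c "
from h import *
go((.453,.131,.25),-.06)"
```

```text
t 0.15 pos [ 0.1343 -0.5073  0.2309] F [-1.1 -0.  -0.7] w 1.002 j6 -0.22
cmd [-0.5893, -0.0231, -0.6694] -0.626 dist 0.714
```

Emit:
servo_tool(targets=[-0.59,-0.024,-0.67,-0.626,1,-0.59,-0.024,-0.67,-0.626,1,-0.59,-0.024,-0.67,-0.626,1,-0.59,-0.024,-0.67,-0.626,1,-0.59,-0.024,-0.67,-0.626,1,-0.59,-0.024,-0.67,-0.626,1,-0.59,-0.024,-0.67,-0.626,1,-0.59,-0.024,-0.67,-0.626,1,-0.59,-0.024,-0.67,-0.626,1,-0.59,-0.024,-0.67,-0.626,1,-0.59,-0.024,-0.67,-0.626,1,-0.59,-0.024,-0.67,-0.626,1])

```text
t: 1.15
ee_pos: [0.3579, -0.0582, 0.2449]
orientation: [0.485, -0.514, 0.515, -0.485]
wrist_force: [0.3, -1.2, 0.4]
width: 0.999
```

```bash
python3 -c "
from h import *
go((.453,.131,.25),-.06)"
```

```text
t 1.15 pos [ 0.3579 -0.0582  0.2449] F [ 0.3 -1.2  0.4] w 0.999 j6 -0.43
cmd [-0.2432, -0.0063, 0.1045] 0.0003 dist 0.212
```

Emit:
servo_tool(targets=[-0.24,-0.006,0.104,0,1,-0.24,-0.006,0.104,0,1,-0.24,-0.006,0.104,0,1,-0.24,-0.006,0.104,0,1,-0.24,-0.006,0.104,0,1,-0.24,-0.006,0.104,0,1,-0.24,-0.006,0.104,0,1,-0.24,-0.006,0.104,0,1])

```text
t: 1.82
ee_pos: [0.4519, 0.126, 0.2492]
orientation: [-0.485, 0.515, -0.515, 0.485]
wrist_force: [-1.1, -0.9, -0.3]
width: 1.003
```

```bash
python3 -c "
from h import *
go((.453,.131,.25),-.06)
s=r.get_state();c=r.camera('wrist');save(c,'w1');np.save('w1.npy',np.array([s['ee_pos']]));print(np.array(c['tool_from_camera']).round(3))
"
```

```text
t 1.82 pos [0.4519 0.126  0.2492] F [-1.1 -0.9 -0.3] w 1.003 j6 0.08
cmd [-0.0063, -0.001, 0.001] 0.0002 dist 0.005
[[ 0.001  0.954  0.3   -0.077]
 [-0.    -0.3    0.954 -0.144]
 [ 1.    -0.001  0.    -0.   ]
 [ 0.     0.     0.     1.   ]]
```

View pics/w1.png

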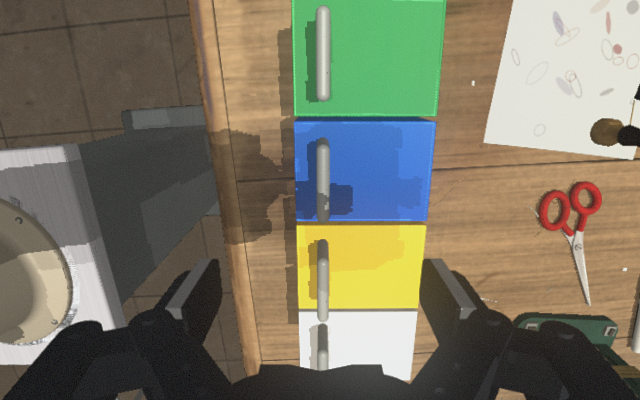

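The wrist view shows the blue handle bar from (321,141) to (323,220), so its middle is at about (322,179). The jaws straddle that column.

```bash
python3 -c "
from h import *
s=r.get_state();c=r.camera('wrist')
for p in [(321,141),(323,219),(322,179),(322,51),(322,280)]: print(plane(c,p,.14,s).round(4))
for p in [(294,122),(299,221),(434,121),(427,220)]: print(plane(c,p,.104,s).round(4))
t=cv2.imread('pics/top.png');print()
"
```

```text
[0.4544 0.1659 0.14  ]
[0.4522 0.1046 0.14  ]
[0.4534 0.1371 0.14  ]
[0.4588 0.2275 0.14  ]
[0.4481 0.0502 0.14  ]
[0.4328 0.1777 0.104 ]
[0.4299 0.0901 0.104 ]
[0.5486 0.1716 0.104 ]
[0.5453 0.0838 0.104 ]
```

Emit:
servo_tool(targets=[-0.007,0.158,0.002,0,0,-0.007,0.158,0.002,0,0,-0.007,0.158,0.002,0,0,-0.007,0.158,0.002,0,0,-0.007,0.158,0.002,0,0,-0.007,0.158,0.002,0,-0.3,-0.007,0.158,0.002,0,-0.5])

```text
t: 2.5
ee_pos: [0.4556, 0.1315, 0.1258]
orientation: [0.483, -0.514, 0.516, -0.486]
wrist_force: [0.9, -0.6, -0.0]
width: 0.256
```

```bash
python3 -c "
from h import *
go((.4538,.132,.121),-.06)"
```

```text
t 2.5 pos [0.4556 0.1315 0.1258] F [ 0.9 -0.6 -0. ] w 0.256 j6 0.09
cmd [-0.0005, 0.006, -0.0023] -0.0003 dist 0.005
```

Emit:
servo_tool(targets=[0,0.006,-0.002,0,-0.7,0,0.006,-0.002,0,-0.8,0,0.006,-0.002,0,-0.8,0,0.006,-0.002,0,-0.8,0,0.006,-0.002,0,-0.8])

```text
t: 2.92
ee_pos: [0.4538, 0.1318, 0.1196]
orientation: [0.484, -0.514, 0.516, -0.486]
wrist_force: [3.8, -1.3, 6.6]
width: 0.106
```

```bash
python3 -c "
from h import *
go((.4538,.132,.121),-.06)"
```

```text
t 2.92 pos [0.4538 0.1318 0.1196] F [ 3.8 -1.3  6.6] w 0.106 j6 0.09
cmd [-0.0003, -0.0017, -0.0] 0.0 dist 0.001
```

```bash
python3 -c "
import numpy as np
o=[]
for i in range(1,13):
    a=1.5*i/12;dx=.094*(1-np.cos(a))+.098*np.sin(a);dz=.098*(np.cos(a)-1)+.094*np.sin(a)
    o.append((round(-dz/.8,3),round(dx/.8,3)))
print(o)"
```

```text
[(np.float64(-0.014), np.float64(0.016)), (np.float64(-0.025), np.float64(0.034)), (np.float64(-0.035), np.float64(0.053)), (np.float64(-0.041), np.float64(0.073)), (np.float64(-0.046), np.float64(0.094)), (np.float64(-0.047), np.float64(0.115)), (np.float64(-0.046), np.float64(0.136)), (np.float64(-0.043), np.float64(0.157)), (np.float64(-0.036), np.float64(0.177)), (np.float64(-0.028), np.float64(0.197)), (np.float64(-0.017), np.float64(0.215)), (np.float64(-0.003), np.float64(0.231))]
```

Six rows first, as a check that the grip holds.

Emit:
servo_tool(targets=[0,-0.014,0.016,0,-0.85,0,-0.025,0.034,0,-0.85,0,-0.035,0.053,0,-0.85,0,-0.041,0.073,0,-0.85,0,-0.046,0.094,0,-0.85,0,-0.047,0.115,0,-0.85])

```text
t: 3.42
ee_pos: [0.5446, 0.1265, 0.1572]
orientation: [-0.485, 0.515, -0.515, 0.485]
wrist_force: [-2.3, -0.1, 8.6]
width: 0.094
```

```bash
python3 -c "
from h import *
go((.4538,.132,.121),-.06)
c=r.camera('scene');cv2.imwrite('pics/s2.png',cv2.resize(c['img'][150:320,180:400,::-1],None,fx=2,fy=2))"
```

```text
t 3.42 pos [0.5446 0.1265 0.1572] F [-2.3 -0.1  8.6] w 0.094 j6 0.08
cmd [-0.0001, 0.0453, -0.1137] 0.0002 dist 0.098
```

View pics/s2.png

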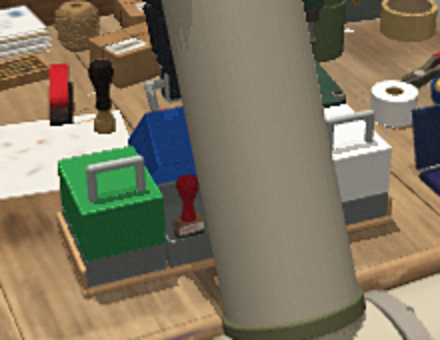

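The blue lid is partly lifted, the grip holds, and the red stamp is standing in the tray. I continue the arc.

Emit:
servo_tool(targets=[0,0.001,0.021,0,-0.85,0,0.004,0.042,0,-0.85,0,0.011,0.062,0,-0.85,0,0.019,0.082,0,-0.85,0,0.03,0.1,0,-0.85,0,0.044,0.116,0,-0.85,0,0.044,0.116,0,-0.85,0,0.044,0.116,0,-0.85])

```text
t: 4.13
ee_pos: [0.6376, 0.1211, 0.1207]
orientation: [-0.485, 0.515, -0.515, 0.485]
wrist_force: [2.5, 2.1, 2.9]
width: 0.092
```

```bash
python3 -c "
from h import *
go((.64,.12,.121),-.06)
c=r.camera('top');cv2.imwrite('pics/t2.png',cv2.resize(c['img'][150:250,210:350,::-1],None,fx=4,fy=4))"
```

```text
t 4.13 pos [0.6376 0.1211 0.1207] F [2.5 2.1 2.9] w 0.092 j6 0.07
cmd [0.0011, -0.0004, 0.0031] 0.0 dist 0.003
```

View pics/t2.png

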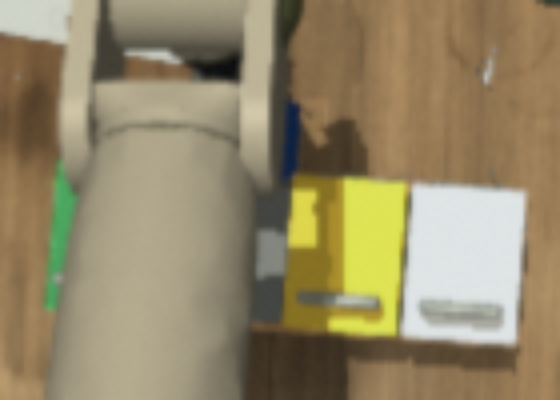

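The top view shows the arm over the opened blue compartment; yellow and white are still shut. I release and lift.

Emit:
servo_tool(targets=[0,0,0,0,-0.5,0,0,0,0,-0.4,0,-0.04,0,0,-0.4,0,-0.09,0,0,-0.4,0,-0.14,0,0,-0.4,0,-0.16,0,0,-0.4,0,-0.16,-0.06,0,-0.4,0,-0.16,-0.12,0,-0.4,0,-0.16,-0.17,0,-0.4,0,-0.16,-0.22,0,-0.4,0,-0.16,-0.22,0,0,0,-0.16,-0.22,0,0])

```text
t: 5.18
ee_pos: [0.4589, 0.1317, 0.2493]
orientation: [-0.485, 0.515, -0.514, 0.485]
wrist_force: [-0.5, -0.6, 0.3]
width: 0.499
```

```bash
python3 -c "
from h import *
go((.48,.12,.25),-.06)
s=r.get_state();c=r.camera('wrist');save(c,'w2')
c=r.camera('scene');save(c,'s3')
"
```

```text
t 5.18 pos [0.4589 0.1317 0.2493] F [-0.5 -0.6  0.3] w 0.499 j6 0.09
cmd [0.013, -0.0009, 0.0272] 0.0005 dist 0.024
```

View pics/w2.png

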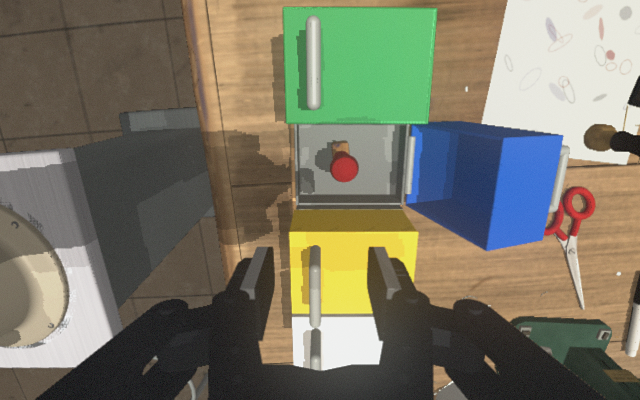

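The blue lid is fully open. The red handle top is at about (344,168) and the block at (341,150). I measure the handle top at z≈0.088 from the wrist and scene views.

```bash
python3 -c "
from h import *
s=r.get_state();W=r.camera('wrist');S=r.camera('scene')
def red(c,box):
    h,sa,v=cv2.split(cv2.cvtColor(c['img'],cv2.COLOR_RGB2HSV));m=(((h<8)|(h>172))&(sa>140)&(v>60)).astype(np.uint8)
    k=np.zeros_like(m);x0,y0,x1,y1=box;k[y0:y1,x0:x1]=m[y0:y1,x0:x1];return cv2.findNonZero(k)
p=red(W,(300,120,390,210));print(cv2.minEnclosingCircle(p),cv2.boundingRect(p))
x,y,w,h=cv2.boundingRect(p);q=(x+w/2,y+h-w/2);print('top',q,plane(W,q,.088,s).round(4))
p2=red(S,(250,220,300,290));print(cv2.boundingRect(p2));x,y,w,h=cv2.boundingRect(p2);q2=(x+w/2,y+4)
print(plane(S,q2,.088).round(4))
print(two(ray(W,q,s),ray(S,q2)).round(4))
print('block top',plane(W,(341,147),.033,s).round(4))
"
```

```text
((340.42266845703125, 167.04124450683594), 14.047691345214844) (328, 153, 26, 29)
top (341.0, 169.0) [0.4806 0.1377 0.088 ]
(268, 237, 12, 24)
[0.4712 0.1373 0.088 ]
[0.4806 0.1349 0.0816]
block top [0.4843 0.1485 0.033 ]
```

Emit:
servo_tool(targets=[-0.006,0.087,0.029,0,0,-0.006,0.087,0.029,0,0,-0.006,0.087,0.029,0,0,-0.006,0.087,0.029,0,0,-0.006,0.087,0.029,0,0])

```text
t: 5.8
ee_pos: [0.4855, 0.1347, 0.1806]
orientation: [0.484, -0.514, 0.515, -0.485]
wrist_force: [-0.6, 0.1, 0.1]
width: 0.501
```

```bash
python3 -c "
from h import *
go((.482,.135,.18),-.06)
s=r.get_state();c=r.camera('wrist');cv2.imwrite('pics/w3.png',c['img'][60:340,180:460,::-1].repeat(2,0).repeat(2,1))
h,sa,v=cv2.split(cv2.cvtColor(c['img'],cv2.COLOR_RGB2HSV));m=(((h<8)|(h>172))&(sa>120)&(v>35)).astype(np.uint8)
n,l,st,ce=cv2.connectedComponentsWithStats(m)
for i in range(1,n):
    if st[i][4]>200: print(st[i],ce[i])
i=1+np.argmax([st[k][4] if 200<ce[k][0]<440 else 0 for k in range(1,n)])
ct=max(cv2.findContours((l==i).astype(np.uint8),0,2)[0],key=len);(q,rad)=cv2.minEnclosingCircle(ct);print(q,rad,[plane(c,q,z,s).round(4) for z in(.077,.088)])
"
```

```text
t 5.8 pos [0.4855 0.1347 0.1806] F [-0.6  0.1  0.1] w 0.501 j6 0.1
cmd [-0.0002, 0.0007, -0.0044] -0.0 dist 0.004
[ 297  171   34   41 1022] [313.74168297 192.37671233]
[585 209  34  57 918] [600.52396514 233.48474946]
(314.0, 191.0) 20.396177291870117 [array([0.4808, 0.1389, 0.077 ]), array([0.4812, 0.1422, 0.088 ])]
```

View pics/w3.png

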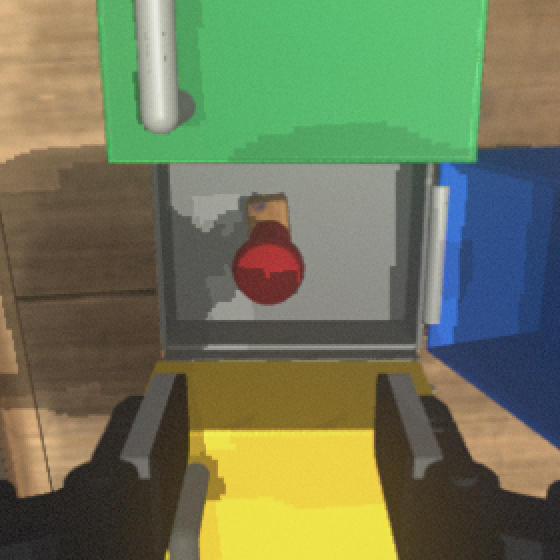

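The close view shows the stamp upright, with the handle circle at full-frame (314,194), radius 17.5 px, and the block's narrow side along the row's x. The grasp is at about (0.481,0.137).

Emit:
servo_tool(targets=[-0.002,0.05,-0.005,0,0,-0.002,0.1,-0.005,0,0,-0.002,0.1,-0.005,0,0,-0.002,0.1,-0.005,0,0,-0.002,0.1,-0.005,0,0,-0.002,0.1,-0.005,0,0])

```text
t: 6.35
ee_pos: [0.4825, 0.1366, 0.1019]
orientation: [0.483, -0.514, 0.516, -0.486]
wrist_force: [-0.2, 0.2, 1.0]
width: 0.501
```

```bash
python3 -c "
from h import *
go((.481,.137,.059),-.06)"
```

```text
t 6.35 pos [0.4825 0.1366 0.1019] F [-0.2  0.2  1. ] w 0.501 j6 0.1
cmd [-0.0003, 0.0537, -0.0021] 0.0 dist 0.043
```

Emit:
servo_tool(targets=[0,0.02,-0.002,0,0,0,0.04,-0.002,0,0,0,0.053,-0.002,0,0,0,0.053,-0.002,0,0,0,0.053,-0.002,0,0,0,0.053,-0.002,0,-0.15,0,0.053,-0.002,0,-0.2,0,0.053,-0.002,0,-0.2])

```text
t: 7.02
ee_pos: [0.4797, 0.1367, 0.0575]
orientation: [0.484, -0.514, 0.515, -0.485]
wrist_force: [-0.3, 0.2, -0.1]
width: 0.397
```

```bash
python3 -c "
from h import *
go((.481,.137,.059),-.06)
c=r.camera('wrist');cv2.imwrite('pics/w4.png',c['img'][100:400,160:480,::-1].repeat(2,0).repeat(2,1))"
```

```text
t 7.02 pos [0.4797 0.1367 0.0575] F [-0.3  0.2 -0.1] w 0.397 j6 0.1
cmd [-0.0004, -0.0019, 0.0016] -0.0 dist 0.002
```

View pics/w4.png

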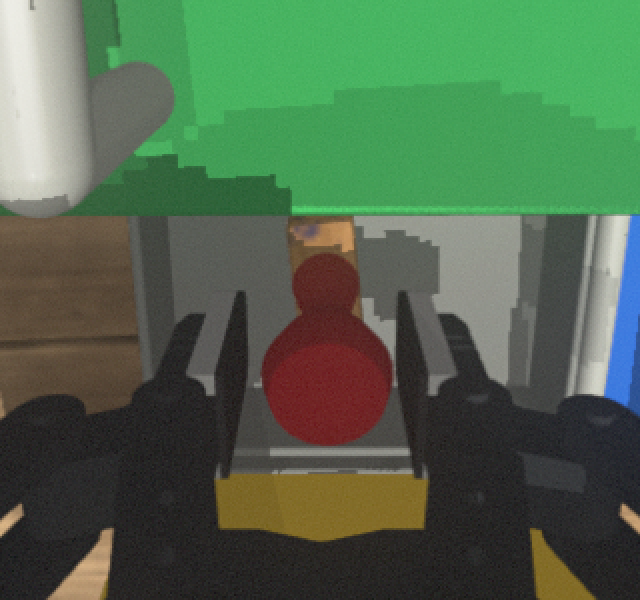

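The jaws straddle the handle; its centre (327 in the crop) is about 1 mm right of the jaw centre (321). I shift by that and close in small steps.

Emit:
servo_tool(targets=[0,-0.001,0.0015,0,-0.24,0,-0.001,0.0015,0,-0.27,0,-0.001,0.0015,0,-0.3,0,-0.001,0.0015,0,-0.32,0,-0.001,0.0015,0,-0.34,0,-0.001,0.0015,0,-0.35,0,-0.001,0.0015,0,-0.36,0,-0.001,0.0015,0,-0.36])

```text
t: 7.73
ee_pos: [0.4805, 0.1366, 0.0575]
orientation: [-0.485, 0.515, -0.515, 0.485]
wrist_force: [-0.2, 0.4, 0.2]
width: 0.319
```

Emit:
servo_tool(targets=[0,0,0,0,-0.365,0,0,0,0,-0.37,0,0,0,0,-0.375,0,0,0,0,-0.38,0,0,0,0,-0.38,0,0,0,0,-0.38])

```text
t: 8.23
ee_pos: [0.4805, 0.1366, 0.0576]
orientation: [0.485, -0.515, 0.515, -0.485]
wrist_force: [0.2, 0.7, 0.3]
width: 0.309
```

Emit:
servo_tool(targets=[0,0,0,0,-0.385,0,0,0,0,-0.39,0,0,0,0,-0.395,0,0,0,0,-0.395])

```text
t: 8.57
ee_pos: [0.4806, 0.1366, 0.0576]
orientation: [0.485, -0.515, 0.515, -0.485]
wrist_force: [0.3, 0.2, 0.8]
width: 0.303
```

Emit:
servo_tool(targets=[0,0,0,0,-0.4,0,0,0,0,-0.405,0,0,0,0,-0.41,0,0,0,0,-0.41,0,0,0,0,-0.41])

```text
t: 8.98
ee_pos: [0.4806, 0.1366, 0.0576]
orientation: [0.485, -0.515, 0.515, -0.485]
wrist_force: [0.4, -0.7, 1.6]
width: 0.299
```

Contact shows from about 0.30. I add a touch more squeeze and try a small lift.

Emit:
servo_tool(targets=[0,0,0,0,-0.415,0,0,0,0,-0.42,0,0,0,0,-0.42,0,-0.004,0,0,-0.42,0,-0.008,0,0,-0.42,0,-0.012,0,0,-0.42,0,-0.016,0,0,-0.42,0,-0.02,0,0,-0.42,0,-0.02,0,0,-0.42])

```text
t: 9.73
ee_pos: [0.4808, 0.1367, 0.0742]
orientation: [0.485, -0.514, 0.515, -0.485]
wrist_force: [0.1, 0.2, -0.6]
width: 0.291
```

```bash
python3 -c "
from h import *
go((.481,.137,.13),-.06)
c=r.camera('wrist');cv2.imwrite('pics/w5.png',c['img'][100:400,160:480,::-1].repeat(2,0).repeat(2,1))"
```

```text
t 9.73 pos [0.4808 0.1367 0.0742] F [ 0.1  0.2 -0.6] w 0.291 j6 0.1
cmd [-0.0004, -0.0697, 0.0003] 0.0 dist 0.056
```

View pics/w5.png

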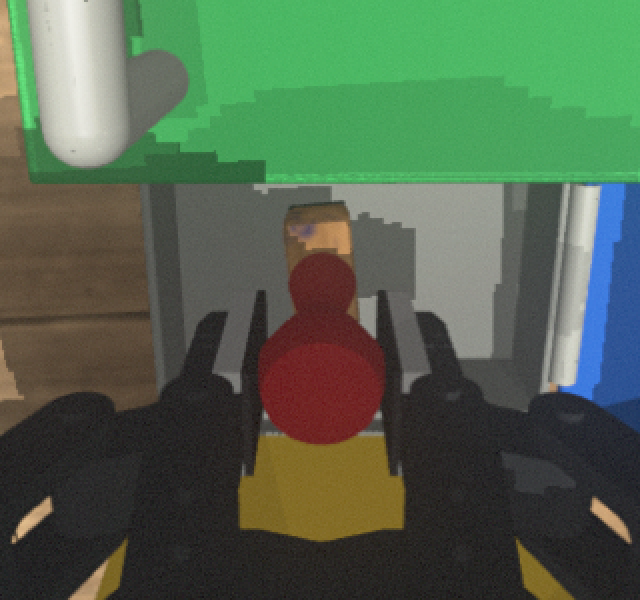

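The stamp rises with the fingers: same place in the view while the background shifted. I lift clear.

Emit:
servo_tool(targets=[0,-0.01,0,0,-0.43,0,-0.03,0,0,-0.43,0,-0.05,0,0,-0.43,0,-0.075,0,0,-0.43,0,-0.1,0,0,-0.43,0,-0.125,0,0,-0.43,0,-0.15,0,0,-0.43,0,-0.17,0,0,-0.43,0,-0.185,0,0,-0.43,0,-0.185,0,0,-0.43])

```text
t: 10.62
ee_pos: [0.4813, 0.1367, 0.2242]
orientation: [0.484, -0.514, 0.516, -0.486]
wrist_force: [0.9, -0.2, -0.8]
width: 0.29
```

```bash
python3 -c "
from h import *
go((.441,-.244,.22),-1.59)"
```

```text
t 10.62 pos [0.4813 0.1367 0.2242] F [ 0.9 -0.2 -0.8] w 0.29 j6 0.1
cmd [0.478, 0.005, -0.0219] 0.7651 dist 0.383
```

Carry with the turn, ramped over 24 rows.

Emit:
servo_tool(targets=[0.01,0,0,0.016,-0.43,0.03,0,-0.001,0.048,-0.43,0.05,0,-0.002,0.08,-0.43,0.07,0,-0.003,0.112,-0.43,0.09,0,-0.004,0.144,-0.43,0.11,0,-0.005,0.176,-0.43,0.13,0,-0.006,0.208,-0.43,0.15,0,-0.007,0.24,-0.43,0.17,0,-0.008,0.272,-0.43,0.19,0,-0.009,0.304,-0.43,0.21,0,-0.01,0.336,-0.43,0.22,0,-0.01,0.35,-0.43])

```text
t: 11.62
ee_pos: [0.4611, -0.0402, 0.2205]
orientation: [-0.278, 0.651, -0.65, 0.276]
wrist_force: [1.0, 0.4, -0.9]
width: 0.293
```

```bash
python3 -c "
from h import *
go((.441,-.244,.22),-1.59)"
```

```text
t 11.62 pos [ 0.4611 -0.0402  0.2205] F [ 1.   0.4 -0.9] w 0.293 j6 0.42
cmd [0.2011, 0.0006, 0.1584] 0.4122 dist 0.205
```

Emit:
servo_tool(targets=[0.014,0,0.01,0.026,-0.43,0.03,0,0.023,0.06,-0.43,0.048,0,0.038,0.1,-0.43,0.067,0,0.053,0.14,-0.43,0.087,0,0.069,0.18,-0.43,0.107,0,0.084,0.22,-0.43,0.127,0,0.1,0.26,-0.43,0.147,0,0.116,0.3,-0.43,0.166,0,0.131,0.34,-0.43,0.185,0,0.146,0.38,-0.43,0.2,0,0.158,0.412,-0.43,0.2,0,0.158,0.412,-0.43])

```text
t: 12.62
ee_pos: [0.4427, -0.2437, 0.2205]
orientation: [0.006, 0.707, -0.707, -0.007]
wrist_force: [1.0, 0.8, -1.3]
width: 0.29
```

```bash
python3 -c "
from h import *
go((.441,-.244,.22),-1.59)
s=r.get_state();c=r.camera('wrist');save(c,'w6')"
```

```text
t 12.62 pos [ 0.4427 -0.2437  0.2205] F [ 1.   0.8 -1.3] w 0.29 j6 0.85
cmd [0.0021, 0.0007, 0.0004] 0.0003 dist 0.002
```

View pics/w6.png

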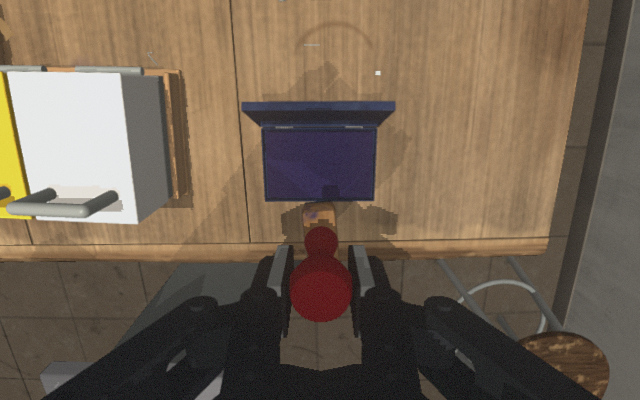

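The stamp is held upright in the jaws (handle (321,288), block (319,213)). The felt corners are at (264,127), (376,128), (375,201) and (266,201).

```bash
python3 -c "
from h import *
s=r.get_state();c=r.camera('wrist')
P=np.array([plane(c,p,.011,s) for p in [(264,127),(376,128),(375,201),(266,201)]]);print(P.round(4),P.mean(0).round(4))
print('block top edge mid',plane(c,(319,204),.011+.22-.0575,s).round(4))
go((P.mean(0)[0]-.002,P.mean(0)[1],.072),-1.59)"
```

```text
[[ 0.4826 -0.1847  0.011 ]
 [ 0.4799 -0.2982  0.011 ]
 [ 0.4019 -0.2996  0.011 ]
 [ 0.4037 -0.1819  0.011 ]] [ 0.442  -0.2411  0.011 ]
block top edge mid [ 0.4546 -0.2409  0.1735]
t 12.72 pos [ 0.443  -0.2414  0.2208] F [ 0.7 -0.2 -0.1] w 0.294 j6 0.85
cmd [0.0035, 0.186, -0.0001] 0.0033 dist 0.149
```

Emit:
servo_tool(targets=[0.002,0.01,0,0,-0.43,0.002,0.03,0,0,-0.43,0.002,0.055,0,0,-0.43,0.002,0.08,0,0,-0.43,0.002,0.105,0,0,-0.43,0.002,0.13,0,0,-0.43,0.002,0.15,0,0,-0.43,0.002,0.17,0,0,-0.43,0.002,0.183,0,0,-0.43,0.002,0.19,0,0,-0.43,0.002,0.19,0,0,-0.43,0.002,0.19,0,0,-0.43])

```text
t: 13.72
ee_pos: [0.442, -0.2415, 0.0699]
orientation: [-0.005, -0.707, 0.707, 0.004]
wrist_force: [-0.4, -0.1, -0.3]
width: 0.293
```

```bash
python3 -c "
from h import *
go((.441,-.2415,.0575),-1.59)"
```

```text
t 13.72 pos [ 0.442  -0.2415  0.0699] F [-0.4 -0.1 -0.3] w 0.293 j6 0.85
cmd [0.0012, 0.0155, -0.0] 0.0033 dist 0.012
```

Creep 8 mm, then in ~1 mm steps watching force.

Emit:
servo_tool(targets=[0,0.003,0,0,-0.43,0,0.005,0,0,-0.43,0,0.007,0,0,-0.43,0,0.009,0,0,-0.43,0,0.01,0,0,-0.43,0,0.01,0,0,-0.43])

```text
t: 14.22
ee_pos: [0.4417, -0.2416, 0.0614]
orientation: [0.005, 0.707, -0.707, -0.005]
wrist_force: [0.5, -0.2, -0.8]
width: 0.293
```

Emit:
servo_tool(targets=[0,0.0007,0,0,-0.43,0,0.0014,0,0,-0.43,0,0.002,0,0,-0.43,0,0.002,0,0,-0.43,0,0.002,0,0,-0.43])

```text
t: 14.63
ee_pos: [0.4417, -0.2416, 0.0599]
orientation: [0.005, 0.707, -0.707, -0.005]
wrist_force: [0.1, -0.2, -0.2]
width: 0.289
```

Emit:
servo_tool(targets=[0,0.0006,0,0,-0.43,0,0.0012,0,0,-0.43,0,0.0012,0,0,-0.43,0,0.0012,0,0,-0.43])

```text
t: 14.97
ee_pos: [0.4417, -0.2416, 0.0589]
orientation: [0.005, 0.707, -0.707, -0.005]
wrist_force: [-0.7, -0.9, 0.3]
width: 0.29
```

Emit:
servo_tool(targets=[0,0.0006,0,0,-0.43,0,0.0006,0,0,-0.43,0,0.0006,0,0,-0.43])

```text
t: 15.22
ee_pos: [0.4418, -0.2416, 0.0585]
orientation: [-0.005, -0.707, 0.707, 0.005]
wrist_force: [0.6, -0.1, -1.1]
width: 0.292
```

Emit:
servo_tool(targets=[0,0.0006,0,0,-0.43,0,0.0006,0,0,-0.43,0,0.0006,0,0,-0.43])

```text
t: 15.47
ee_pos: [0.4418, -0.2416, 0.058]
orientation: [0.005, 0.707, -0.707, -0.005]
wrist_force: [0.0, -0.5, -0.2]
width: 0.293
```

Emit:
servo_tool(targets=[0,0.0006,0,0,-0.43,0,0.0006,0,0,-0.43,0,0.0006,0,0,-0.43])

```text
t: 15.72
ee_pos: [0.4418, -0.2417, 0.0577]
orientation: [-0.005, -0.707, 0.707, 0.005]
wrist_force: [-1.5, -0.4, 2.8]
width: 0.295
```

Emit:
servo_tool(targets=[0,0.0006,0,0,-0.43,0,0.0006,0,0,-0.43,0,0.0006,0,0,-0.43])

```text
t: 15.97
ee_pos: [0.442, -0.2418, 0.0576]
orientation: [-0.005, -0.707, 0.707, 0.004]
wrist_force: [-1.1, 0.6, 7.4]
width: 0.295
```

Contact, 7 N. I open slowly, then retreat straight up.

Emit:
servo_tool(targets=[0,0,0,0,-0.41,0,0,0,0,-0.39,0,0,0,0,-0.36,0,0,0,0,-0.3,0,0,0,0,-0.2,0,0,0,0,-0.05,0,0,0,0,0.1,0,0,0,0,0.1])

```text
t: 16.63
ee_pos: [0.4417, -0.2416, 0.057]
orientation: [0.005, 0.707, -0.707, -0.005]
wrist_force: [0.2, -0.7, 0.2]
width: 0.551
```

Emit:
servo_tool(targets=[0,-0.01,0,0,0.1,0,-0.03,0,0,0.1,0,-0.06,0,0,0.1,0,-0.09,0,0,0.1,0,-0.12,0,0,0.1,0,-0.15,0,0,0.1,0,-0.18,0,0,0.1,0,-0.21,0,0,0.1,0,-0.21,0,0,0.1])

```text
t: 17.38
ee_pos: [0.4429, -0.2426, 0.2302]
orientation: [-0.007, -0.705, 0.709, 0.002]
wrist_force: [0.9, -0.6, 0.1]
width: 0.549
```

```bash
python3 -c "
from h import *
go((.441,-.2415,.2),-1.59)
s=r.get_state();c=r.camera('wrist');t=r.camera('top')
a=c['img'][40:340,150:470];b=cv2.resize(t['img'][170:260,210:430],None,fx=1.6,fy=1.6);b=cv2.resize(t['img'][160:260,210:430],(660,300),interpolation=cv2.INTER_CUBIC)
cv2.imwrite('pics/end.png',np.vstack([cv2.copyMakeBorder(a,0,0,0,340,0),b])[:, :, ::-1])
h,sa,v=cv2.split(cv2.cvtColor(c['img'],cv2.COLOR_RGB2HSV));m=(((h<8)|(h>172))&(sa>120)&(v>35)).astype(np.uint8)
n,l,st,ce=cv2.connectedComponentsWithStats(m)
for i in range(1,n):
    if st[i][4]>150: print(st[i],ce[i],plane(c,ce[i],.08,s).round(4))
"
```

```text
t 17.38 pos [ 0.4429 -0.2426  0.2302] F [ 0.9 -0.6  0.1] w 0.549 j6 0.85
cmd [0.0027, 0.0377, -0.0015] 0.0031 dist 0.03
[304 163  31  34 753] [318.73041169 180.38645418] [ 0.4428 -0.2412  0.08  ]
```

View pics/end.png

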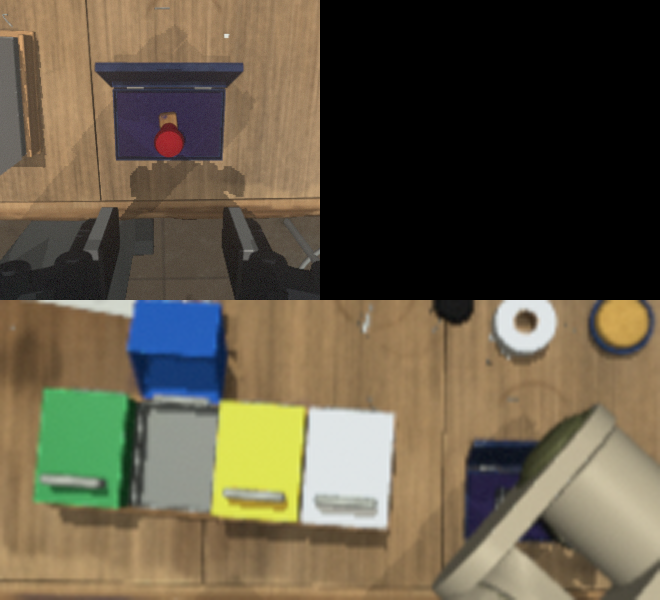

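The final view shows the stamp upright on the felt, with its handle at (0.443,−0.241) against a pad centre of (0.442,−0.241). The blue lid is open and the tray empty. The other lids are shut and the bystanders are where they started. I hand in.

```bash
python3 -c "
from h import *
print(r.job_done())"
```

```text
the job is handed in; nothing more can be done
None
```

The job is handed in, at about 17.5 s of the 58 s allowed. I opened only the blue lid, pulling its bar through the arc to about 1.5 rad, and it then dropped fully open. I lifted the stamp out with a light, position-limited grip and set it down on the ink pad.

**Last checks:**
- **Placing:** the stamp handle measures about 1 mm from the pad centre (0.443, −0.241 against 0.442, −0.241). The stamp looks upright.
- **Set-down force:** the wrist read 7 N at touchdown before I opened the fingers, against the 30 N limit.
- **Lids and bystanders:** in the last picture the green, yellow and white lids look shut. The label roll and moistener look unmoved; I judged these by eye and did not measure them.
- **Arm:** it ended clear above the stamp with the fingers open, touching nothing.

**Not confirmed:** grip force on the handle cannot be measured directly. I kept it low by closing only slightly past contact, and I estimated it at under about 30 N.

No check failed. The first rough height of the handle, from crossing the wrist and scene views, came out 6 mm lower than the given size (82 against 88 mm). I used the close wrist view instead.

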